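Move the gouge to the other power carver

TASK

One of the two cordless carvers is going flat: press its release collar down, draw the gouge out of it, and push the gouge into the empty chuck of the other carver, fully home, until it locks and the collar there springs back up. Work gently: do not yank at the locked gouge, bear hard on a collar or ram the gouge against the bottom of the chuck, and leave the other tools as they are.

Things in the scene. Friction and masses are not known exactly. Their poses are not given: they have to be found in the camera images.
- carver_a: Cordless power carver with the gouge in its chuck: round grey body 47 mm thick, standing nose up in a black charging dock (120 x 96 mm) screwed to the bench. Fixed. Origin under the dock on the bench top, z up; the chuck's axis is the vertical through the origin.
- carver_b: The same machine with an empty chuck. Its locking insert (insert_b: jaws, ejector and floor together) sits anywhere from 4 mm less deep to 8 mm deeper in the nose than carver_a's; how deep cannot be seen and must be felt: every depth given for chuck_a shifts by that much.
- chuck_a (a point): On carver_a's chuck axis, level with the top face of its release collar when up, 148 mm above the bench. Collar: knurled ring, 34 mm outside, 20 mm inside. 8 mm below this point the 14.5 mm bore begins; jaws 17.5 to 21.5 mm below it drop into a shank's groove and lock it; floor (hard stop) 35 mm below. A spring ejector in the floor (3 N) lifts a locked tool's foot to 33.5 mm, a loose one's to 29 mm below.
- collar_a (a joint): Release collar of carver_a: 0 up (at rest, jaws shut), 0.006 m pressed fully down. It yields at 4.5 N, is fully down at 7.5 N, then a hard stop. From 0.004 down the jaws let the shank go and the ejector raises it 4.5 mm. Press it with the ends of both fingers either side of the shank, opened 16 to 26 mm.
- chuck_b (a point): The same point on carver_b, 148 mm above the bench: on the axis, level with the top of its collar when up. The collar and the bore's mouth (8 mm below) are as on carver_a; jaws, locked position and floor lie 4 mm less deep to 8 mm deeper.
- collar_b (a joint): Release collar of carver_b, as collar_a. A shank pushed in forces the jaws open with its cone (7 to 20 N in the first 5 to 9 mm) and the collar goes down about 0.0036; the shank then slides on with a few newtons and locks 1.5 mm above the floor, the collar springing up to 0. Fingers left on the collar keep the jaws open: a shank let go then is pushed out again.
- gouge: Wide curved gouge, 83 mm long, about 60 g, at the start locked in carver_a. Steel shank, round, 12 mm thick, 63 mm long; 5 mm cone down to 5.6 mm at the foot, 8 mm thick groove 12 to 18.5 mm above the foot. Blade 19 mm wide, wider than the shank, and 7 mm deep: fingers close along its x. Origin at the middle of the shank's foot; z along the shank to the edge, blade width along y, thickness along x.
- vtool: V-shaped parting tool with the same shank, blade 12 mm wide and 9 mm deep, standing in a wooden rack (62 x 200 x 40 mm) behind the machines; leave it there. Origin at the foot.
- skew: Skew chisel with the same shank, flat blade 11 mm wide with a slanting edge, standing in the wooden rack; leave it there. Origin at the foot.
- mallet: Beech mallet, head 75 x 120 x 85 mm, lying on the bench; leave it alone.
- tape: Tape measure in a blue case, 68 x 40 x 64 mm; leave it alone.
- sander: Cork sanding block, 110 x 62 x 36 mm; leave it alone.
- firmer: Long chisel with a dark wooden handle, 240 mm, lying on the bench on the robot's side; leave it alone.
- palm_a: Palm gouge with a pale wooden handle, 190 mm long, 27 mm thick, lying on the bench between the machines; leave it alone.
Mind the look-alikes: they are no part of the job. What is shaped like the carver_b but purple or turquoise is not meant.

How it is judged (in metres and radians):
On the way:
1. the gouge is out of the first carver (distance between gouge and chuck_a above 0.05 m), for 0.1 s.
At the end, for the whole second after the job is handed in: Gouge locked upright in carver_b's chuck (foot at least 28.7 mm below the top of the raised collar, within 4 mm of the axis, tilted under 0.1 rad), both collars up within 1.5 mm, gouge let go and at rest (z of gouge in the frame of chuck_b below -0.0287 m and horizontal distance between gouge and chuck_b below 0.004 m and angle between gouge's own z axis and vertical below 0.1 rad and value of joint each of collar_b, collar_a below 0.0015 m and linear speed of gouge below 0.02 m/s); the robot touches nothing.
It fails at once if the gouge is yanked against the locked jaws (more than 35 N between gouge and carver_a) (contact force between gouge and carver_a above 35 N).
It fails at once if the gouge is rammed against the bottom of the other chuck (more than 25 N on the floor of its insert) (contact force between gouge and insert_b_c0 above 25 N).
It fails at once if a collar or a carver is pushed hard by the robot (more than 40 N) (contact force between any of the fingers, the arm and carver_a above 40 N or contact force between any of the fingers, the arm and carver_b above 40 N).
It fails at once if the V-tool or the skew is lifted out of its hole, or another tool on the bench is shifted by more than 20 mm (distance of any of vtool, skew from where it was at the start of the episode above 0.012 m or distance of any of mallet, tape, sander, firmer, palm_a from where it was at the start of the episode above 0.02 m).
It also fails if it takes over 45 s, if anything falls off the work surface, if the arm or the gripper's body presses on something with over 40 N, if the wrist force passes 120 N, or if a joint passes its speed limit or range.

ROBOT

A 6-joint arm with a two-finger parallel gripper is mounted at the origin on the work surface. World frame = base frame: x ahead of the robot, y to its left, z up, the work surface at z = 0. Lengths are in mm, angles in rad, forces in N, time in s.
With the tool pointing down it reaches from about 275 to 875 mm from the base axis. Payload 12.5 kg.
Tool frame: the origin (TCP) lies on the centre line of the jaws, within the pads' length; the fingertips stand 14 mm ahead of it and the grasp point (between the pads) lies 5 mm behind it (ctrl.finger_overhang is the distance from the TCP to the fingertips, in mm); z points along the fingers, y is the line along which they close (so a half turn about z gives the same grasp; the last joint's range is limited). The gripper opens to 85 mm and grips with 20 to 120 N. Pads are 22 mm wide; open, the fingers measure 114 mm over their backs; the gripper's body (76 mm by 85 mm) begins 54 mm behind the grasp point. The pads swing forward as they close: fully open they stand 13 mm farther back than shut.
Start: joints at [-1.421, 0.351, 1.652, -0, 1.139, -0.085], TCP at [127.977, -534.889, 245.29] pointing down, gripper open.
Joint ranges: [-2.75, 2.75], [-0.79, 2.1], [0.01, 2.65], [-1.57, 4.71], [0.07, 3.14], [-2.87, 2.87]. Speed limits (rad/s): [2.22, 2.22, 2.79, 3.14, 3.14, 3.14].

INTERFACE

Orientations are given as [roll, pitch, yaw] about the fixed x, y, z axes, in that order (R = Rz(yaw) Ry(pitch) Rx(roll)).
In Python, from plant import ctrl gives the robot as it stands. The module is installed in compiled form; this text tells all that it offers.
- The arm moves only by the shell command python3 -m jog 'ROWS'. ROWS is JSON, one flat list of numbers, 5 for each row, row after row: the shift along the tool's x, y, z each as a share of 0.02 m, from -1 to 1, then the turn about the tool's z as a share of 0.08 rad, from -1 to 1, then the closure, from 0 (fully open) to 1 (shut). A call has 1 to 20 rows; each row shifts and turns the commanded pose from where the row before left it, along the tool's axes as they then stand; what a row does not reach is not made up. A row lasts 1/10 s, in which the tool goes at most 50 mm and 8.59 degrees, less where a joint would pass 70% of its speed; a pose out of reach is approached as far as the arm can. A call with a number of a shift or a turn outside -1 to 1 is refused whole. A call with a gripper value outside its range is refused whole. The fingers move at their own pace and stop on an object; the grip force is fixed at half the most. Time passes only in rows, so rows that do not move let the fingers close. It gives the time, the measured TCP pose, the force, the opening and the grip force at its end, in the units of the state.
- ctrl.state(): the state, without advancing time (a new reading comes with each control period).
- ctrl.grab_frame(name): name is "scene" or "side" or "wrist"; returns (picture, depth): 384x512x3 uint8, red, green, blue; 384x512 float32, mm along the optical axis (not along the pixel's ray), 0 where there is no reading.
- ctrl.camera_model(name): a dict with "fx", "fy", "cx", "cy" (pixels), "origin" and "attitude" of the camera in the world. Camera axes: x right, y up, looking along -z (the intrinsics and any distortion apply to the point x, -y, -z); pixel columns grow to the right and rows downward; lengths in mm; the calibration is good to about 2 mm. A picture is of the moment at which its call begins: read the wrist's pose just before it. camera_model takes no time and is no camera call; for the wrist camera it gives the pose at the moment of the call.
- ctrl.hand_in(): hands the job in; it is judged then, once.
The state is a dict: "time": time; "q": joint angles; "dq": joint speeds; "tau": joint torques, N m; "position": TCP position; "ee_rot": TCP orientation; "ft_force": force on the tool from outside, world axes, zero at the start; "moment": the same for the moment, N m; "finger_gap": finger opening in mm; "grasp_force": force on a finger pad.
Only numpy, scipy, OpenCV 4.12 (cv2) and the standard library are available. Lean on these libraries where they do the work, as an engineer would, in place of code of your own. Each camera call takes 0.05 s, during which the arm holds its last target. There are 200 camera calls.

## Working session

There is one attempt and no reset: what is moved stays moved. The work goes in short steps, Python scripts to look and compute and a shell command to move; the robot and the scene stay as the last step left them, time stands still between calls to the robot, and variables do not carry over. Pictures are saved under pics/ and viewed, at most 10 in all, crops included, and the job is handed in when it is done.

```bash
mkdir -p pics
cat > h.py <<'E'
import numpy as np,cv2
from plant import ctrl
def snap(n,fn):
    s=ctrl.state(); m=ctrl.camera_model(n); p,d=ctrl.grab_frame(n)
    cv2.imwrite('pics/'+fn+'.png',p[:,:,::-1]); np.savez('pics/'+fn,p=p,d=d,**{k:np.array(v) for k,v in m.items()})
    return p,d,m
def R(m):
    a=np.array(m['attitude'],float)
    if a.shape==(3,3): return a
    from scipy.spatial.transform import Rotation as Ro
    return Ro.from_euler('xyz',a).as_matrix() if a.size==3 else Ro.from_quat(a).as_matrix()
def ray(m,u,v):
    d=np.array([(u-m['cx'])/m['fx'],-(v-m['cy'])/m['fy'],-1.0]); return np.array(m['origin'],float),R(m)@d
def onz(m,u,v,z):
    o,d=ray(m,u,v); return o+d*(z-o[2])/d[2]
def dep(m,u,v,z):
    o,d=ray(m,u,v); return o+d*z
E
python3 - <<'E'
from h import *
print(ctrl.state()); print(ctrl.finger_overhang)
ims=[]
for n in('scene','side','wrist'):
    p,d,m=snap(n,n+'0'); print(n,m);
E
```

```text
{'time': 0.0, 'q': array([-1.42060228e+00,  3.51282874e-01,  1.65241632e+00, -1.83855295e-05,
        1.13913306e+00, -8.46097602e-02]), 'dq': array([ 2.90994975e-04,  9.68913878e-05, -1.68705584e-04,  1.00456122e-04,
        1.91939494e-04,  1.04479834e-03]), 'tau': array([ 5.14970488e-04, -5.06111169e+01, -2.91405630e+01, -2.98158980e-06,
        4.58173250e-03,  4.98921331e-07]), 'position': array([ 127.92620619, -534.58671725,  244.73583252]), 'ee_rot': array([-3.14035608e+00, -8.81270668e-05,  2.34811458e-01]), 'ft_force': array([-0.4156623 , -0.05270057,  0.20653935]), 'moment': array([ 0.00711224, -0.04491558,  0.01612495]), 'grasp_force': 0.0, 'finger_gap': 85.4194114342872}
14.0
scene {'fx': 369.3605858031336, 'fy': 369.3605858031336, 'cx': 259.2811247269271, 'cy': 185.82044774058684, 'origin': array([1147.27617298, -688.27612436,  711.68319122]), 'attitude': array([9.98005929e-01, 7.60373048e-04, 6.98198356e-01])}
side {'fx': 398.5330824014585, 'fy': 398.5330824014585, 'cx': 259.3104390168062, 'cy': 188.7809034097349, 'origin': array([ 323.06076459, -733.17584145,  720.94702945]), 'attitude': array([ 0.90506547, -0.00563539, -0.25245081])}
wrist {'fx': 295.9487715057207, 'fy': 295.9487715057207, 'cx': 256.4813135298713, 'cy': 187.58035400518136, 'origin': array([ 192.57385364, -518.32437777,  372.98887604]), 'attitude': array([-2.74765752e-01,  4.54555282e-04, -1.33677317e+00])}
```

View pics/scene0.png

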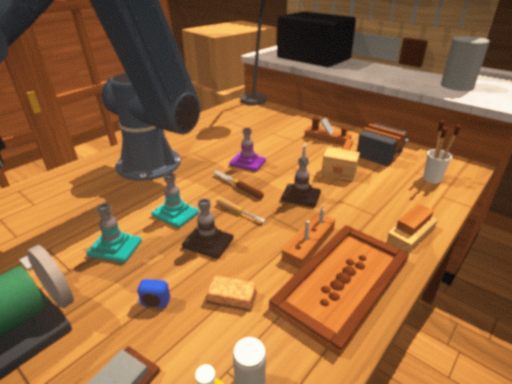

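View pics/side0.png

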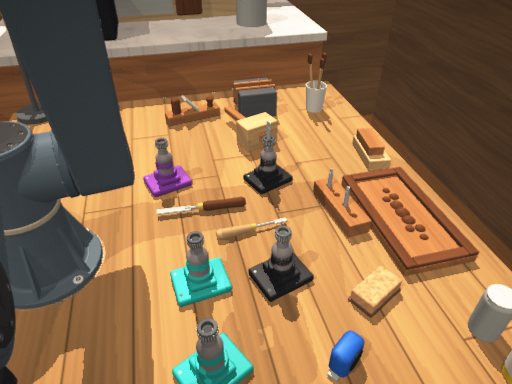

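Black docks: carver_a with the gouge at scene (303,180) / side (268,170); empty carver_b at scene (206,235) / side (282,265). Others are decoys.

Run:
```python
from h import *
L={}
for n,bs in(('scene',{'a':(303,180),'b':(206,230)}),('side',{'a':(268,165),'b':(282,262)})):
    z=np.load(f'pics/{n}0.npz'); m={k:z[k] for k in('fx','fy','cx','cy','origin','attitude')}; d=z['d'];p=z['p']
    for k,(u,v) in bs.items():
        c=p[v-50:v+45,u-40:u+40]; L[n+k]=cv2.resize(c[:,:,::-1],None,fx=4 if 0 else 3.1,fy=3.1,interpolation=cv2.INTER_CUBIC)
        P=[]
        for y in range(v-60,v+45):
            for x in range(u-45,u+45):
                if d[y,x]>0: P.append(np.r_[dep(m,x,y,d[y,x]),x,y])
        P=np.array(P)
        for lo,hi in((138,146),(146,151),(151,160),(165,180),(180,205)):
            q=P[(P[:,2]>lo)&(P[:,2]<hi)]
            if len(q): print(n,k,lo,hi,len(q),q.mean(0).round(1),np.ptp(q[:,:2],axis=0).round())
        q=P[(P[:,2]>8)]; print('maxz',P[:,2].max())
cv2.imwrite('pics/crops.png',np.vstack([np.hstack([L['scenea'],L['sceneb']]),np.hstack([L['sidea'],L['sideb']])]))
```

```text
scene a 138 146 29 [595.3 183.5 141.7 302.9 162. ] [35. 27.]
scene a 146 151 39 [593.4 188.2 148.7 303.4 159.3] [35. 33.]
scene a 151 160 9 [592.4 189.8 155.6 303.6 157.1] [10.  7.]
scene a 165 180 15 [591.9 188.8 172.6 303.6 152.4] [10. 10.]
scene a 180 205 19 [592.6 188.7 191.  304.2 147.2] [10. 20.]
maxz 198.83288303602546
scene b 138 146 97 [ 443.8 -162.2  142.2  188.3  192.1] [209.  56.]
scene b 146 151 105 [ 446.  -159.7  148.3  189.2  190.1] [212.  60.]
scene b 151 160 2 [ 444.  -163.4  151.7  187.5  189.5] [172.  44.]
maxz 152.37452443893983
side a 138 146 36 [588.7 180.9 142.  268.6 141.1] [29. 34.]
side a 146 151 47 [590.1 186.1 148.3 268.6 138.2] [31. 36.]
side a 151 160 11 [590.3 186.7 155.2 268.6 135.9] [9. 6.]
side a 165 180 21 [588.6 186.7 173.4 268.2 130.2] [ 9. 18.]
side a 180 205 29 [590.4 189.9 189.9 268.6 124.2] [ 6. 22.]
maxz 198.5673704599036
side b 138 146 92 [ 519.6 -177.3  142.1  282.8  233.9] [34. 30.]
side b 146 151 102 [ 521.3 -174.5  148.   283.3  230.8] [33. 33.]
maxz 150.8739373962427
```

View pics/crops.png

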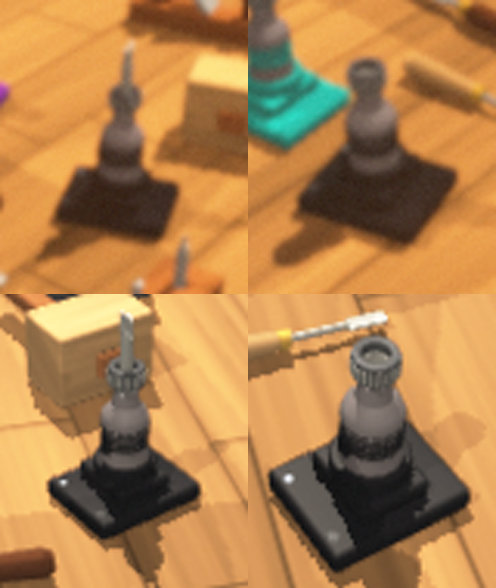

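Crops confirm: carver_a with gouge at ≈(591,189), empty carver_b at ≈(521.5,−173), collar tops at z≈148 in both views. Moving over carver_a.

```bash
python3 -m jog '[1,-0.96,0,0,0,1,-0.96,0,0,0,1,-0.96,0,0,0,1,-0.96,0,0,0,1,-0.96,0,0,0,1,-0.96,0,0,0,1,-0.96,0,0,0,1,-0.96,0,0,0,1,-0.96,0,0,0,1,-0.96,0,0,0,1,-0.96,0,0,0,1,-0.96,0,0,0,1,-0.96,0,0,0,1,-0.96,0,0,0,1,-0.96,0,0,0,1,-0.96,0,0,0,1,-0.96,0,0,0,1,-0.96,0,0,0,1,-0.96,0,0,0,1,-0.96,0,0,0]' && python3 -m jog '[1,-1,0,0,0.35,1,-1,0,0,0.35,1,-1,0,0,0.35,1,-1,0,0,0.35,1,-1,0,0,0.35,1,-1,0,0,0.35,1,-1,0,0,0.35,1,-1,0,0,0.35,1,-1,0,0,0.35,0,-0.6,0,0,0.35,0,0,0,0,0.35,0,0,0,0,0.35]'
python3 - <<'E'
from h import *
s=ctrl.state();print(s['position'],s['ee_rot'],s['finger_gap'],s['ft_force'])
p,d,m=snap('wrist','w1')
v,u=np.mgrid[0:384,0:512]
P=np.stack([dep(m,x,y,1) for x,y in zip(u.ravel()[:1],v.ravel()[:1])])
o=np.array(m['origin']);D=np.stack([(u-m['cx'])/m['fx'],-(v-m['cy'])/m['fy'],-np.ones(u.shape)],-1)@R(m).T
W=o+D*d[...,None]
near=(np.hypot(W[...,0]-591,W[...,1]-189)<40)&(d>0)
for lo,hi in((144,152),(155,175),(180,205),(193,205)):
    q=W[near&(W[...,2]>lo)&(W[...,2]<hi)]
    if len(q)>3:
        c=np.cov(q[:,:2].T);w,e=np.linalg.eigh(c);print(lo,len(q),q.mean(0).round(1),((q.min(0)+q.max(0))/2).round(1),np.sqrt(w).round(1),e[:,1].round(2),np.ptp(q,axis=0).round(1))
E
```

```text
time: 2.15
position: [428.1, -67.2, 245.2]
ee_rot: [-3.142, 0.0, 0.235]
ft_force: [0.1, -0.3, 1.1]
finger_gap: 85.5
grasp_force: 0.0
time: 3.35
position: [557.5, 159.8, 245.1]
ee_rot: [3.141, 0.001, 0.235]
ft_force: [-0.3, 0.0, 0.2]
finger_gap: 55.4
grasp_force: 0.0
[557.50723442 159.7649279  245.14091787] [3.14144789e+00 7.06013915e-04 2.35052879e-01] 55.39692000096384 [-0.32997174  0.04248078  0.19536523]
144 895 [589.4 191.1 147.3] [587.8 191.7 148. ] [ 9.2 10. ] [0.57 0.82] [34.3 33.6  7.9]
155 60 [592.3 190.4 164.9] [591.1 191.  164.9] [0.8 2.9] [0.28 0.96] [ 4.8  9.8 19.3]
180 326 [588.7 191.4 192.6] [587.1 191.6 189.5] [1.9 5.6] [-0.28  0.96] [ 9.4 19.6 18.8]
193 207 [588.5 191.8 196.8] [587.  191.6 196. ] [1.5 5.8] [-0.28  0.96] [ 9.3 19.6  5.7]
```

View pics/w1.png

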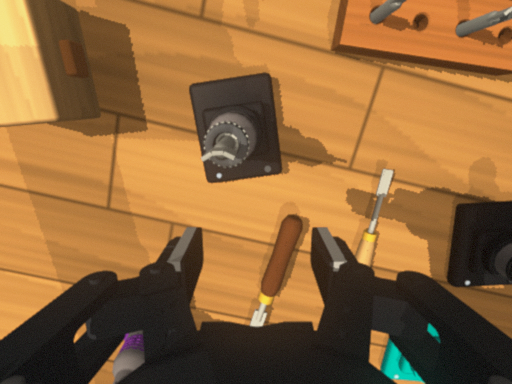

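The wrist view shows carver_a's collar at (230,137) with the blade at (222,148), width running along world (−0.28,0.96), so the target yaw is ≈1.855 rad. Moving over the axis and turning.

```bash
python3 -m jog '[0.96,-0.56,0,0,0.4,0.96,-0.56,0,0,0.4,0,0,0,-1,0.5,0,0,0,-1,0.5,0,0,0,-1,0.5,0,0,0,-1,0.5,0,0,0,-1,0.5,0,0,0,-1,0.5,0,0,0,-1,0.5,0,0,0,-1,0.5,0,0,0,-1,0.5,0,0,0,-1,0.5,0,0,0,-1,0.5,0,0,0,-1,0.5,0,0,0,-1,0.5,0,0,0,-1,0.5,0,0,0,-1,0.5,0,0,0,-1,0.5,0,0,0,-1,0.5,0,0,0,-1,0.5]' && python3 -m jog '[0,0,0,-1,0.5,0,0,0,-1,0.5,0,0,0,-0.25,0.5,0,0,0,0,0.5]'
cat >> h.py <<'E'
def cloud(d,m):
    v,u=np.mgrid[0:384,0:512]
    D=np.stack([(u-m['cx'])/m['fx'],-(v-m['cy'])/m['fy'],-np.ones(u.shape)],-1)@R(m).T
    return np.array(m['origin'])+D*d[...,None]
def bands(d,m,c,r,bb):
    W=cloud(d,m); near=(np.hypot(W[...,0]-c[0],W[...,1]-c[1])<r)&(d>0)
    for lo,hi in bb:
        q=W[near&(W[...,2]>lo)&(W[...,2]<hi)]
        if len(q)>3:
            w,e=np.linalg.eigh(np.cov(q[:,:2].T));print(lo,len(q),'mean',q.mean(0).round(1),'mid',((q.min(0)+q.max(0))/2).round(1),np.sqrt(w).round(1),e[:,1].round(2),np.ptp(q,axis=0).round(1))
            if hi-lo<7 and lo<150:
                h=cv2.convexHull(q[:,:2].astype(np.float32));print('  circle',cv2.minEnclosingCircle(h))
E
python3 - <<'E'
from h import *
z=np.load('pics/w1.npz'); m={k:z[k] for k in('fx','fy','cx','cy','origin','attitude')}
bands(z['d'],m,(591,189),30,((145.5,151),))
s=ctrl.state();print(s['position'],s['ee_rot'],s['finger_gap'],s['ft_force'],s['q'])
p,d,m=snap('wrist','w2')
bands(d,m,(591,189),30,((145.5,151),(155,175),(180,205),(193,205)))
E
```

```text
time: 5.4
position: [590.1, 189.8, 245.5]
ee_rot: [3.142, 0.0, 1.677]
ft_force: [0.1, -0.5, 0.2]
finger_gap: 42.7
grasp_force: 0.0
time: 5.8
position: [590.1, 190.3, 245.5]
ee_rot: [3.142, 0.0, 1.853]
ft_force: [0.3, 0.2, 0.3]
finger_gap: 42.8
grasp_force: 0.0
145.5 851 mean [589.2 191.2 147.4] mid [587.5 192.  147.7] [ 9.2 10. ] [0.57 0.83] [33.  33.1  4.3]
  circle ((587.4136962890625, 191.90667724609375), 16.69174575805664)
[590.13661457 190.29647861 245.4525792 ] [3.14153022e+00 2.73829251e-05 1.85289622e+00] 42.789892511605444 [0.34075009 0.19588403 0.27702076] [ 2.36881118e-01  4.78130379e-01  1.45946367e+00 -2.62813289e-05
  1.20393499e+00 -4.52093460e-02]
145.5 736 mean [586.4 195.1 147.4] mid [587.3 192.4 148.1] [ 8.4 10.2] [-0.96 -0.28] [33.3 32.8  5.2]
  circle ((587.2462158203125, 192.25747680664062), 16.783447265625)
155 91 mean [586.4 196.4 164.5] mid [587.1 194.8 164.9] [1.3 3.7] [-0.96 -0.27] [11.5  7.1 19.7]
180 296 mean [587.  193.3 191.7] mid [586.9 192.1 189.6] [1.8 6. ] [-0.26  0.97] [ 9.5 20.3 19. ]
193 175 mean [587.6 193.1 196.7] mid [586.7 192.1 196.1] [1.5 6.1] [-0.29  0.96] [ 9.1 20.3  5.9]
```

View pics/w2.png

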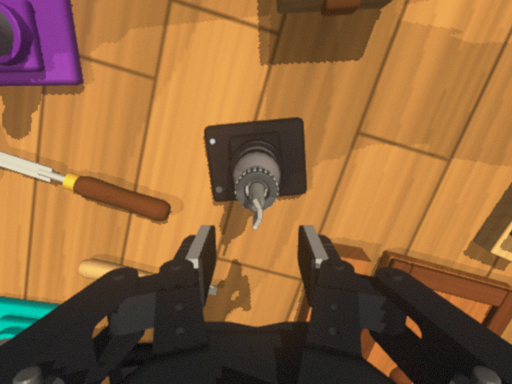

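Wrist views 90° apart agree on the carver_a axis at (587.3,192.1). The collar is at (256,187), between the fingers at columns 203–310. Centring, narrowing the gap to about 22 mm, and descending to just above the collar.

```bash
python3 -m jog '[0.125,-0.11,0,0,0.74,0,0,0,0,0.74,0,0,0,0,0.74,0,0,0,0,0.74,0,0,0.6,0,0.74,0,0,0.6,0,0.74,0,0,0.6,0,0.74,0,0,0.6,0,0.74,0,0,0.6,0,0.74,0,0,0.6,0,0.74,0,0,0.3,0,0.74,0,0,0,0,0.74]'
python3 - <<'E'
from h import *
s=ctrl.state();print(s['position'],s['ee_rot'],s['finger_gap'],s['ft_force'])
E
```

```text
time: 7.05
position: [587.0, 192.6, 166.3]
ee_rot: [-3.14, -0.0, 1.855]
ft_force: [0.6, -0.1, -0.2]
finger_gap: 22.3
grasp_force: 0.0
[587.03683107 192.64552241 166.25476164] [-3.14008642e+00 -4.38062897e-05  1.85483789e+00] 22.262761705265273 [ 0.58172979 -0.05817262 -0.20223068]
```

```bash
for i in 1 ; do python3 -m jog '[0,0,0.1,0,0.74,0,0,0.1,0,0.74,0,0,0,0,0.74]' | grep -E 'pos|force'; python3 -m jog '[0,0,0.1,0,0.74,0,0,0.1,0,0.74,0,0,0,0,0.74]'| grep -E 'pos|force'; python3 -m jog '[0,0,0.1,0,0.74,0,0,0,0,0.74]'| grep -E 'pos|force'; done
```

```text
position: [587.4, 192.8, 163.4]
ft_force: [0.2, 0.6, 0.7]
grasp_force: 0.0
position: [587.7, 192.8, 159.7]
ft_force: [-0.6, 0.5, 5.2]
grasp_force: 2.5
position: [587.7, 192.8, 157.8]
ft_force: [-1.0, -1.0, 5.8]
grasp_force: 3.1
```

```bash
python3 -m jog '[0,0,0.05,0,0.74,0,0,0.05,0,0.74,0,0,0,0,0.74]'| grep -E 'pos|force';python3 -m jog '[0,0,0.05,0,0.74,0,0,0,0,0.74,0,0,0,0,0.74]'| grep -E 'pos|force'
```

```text
position: [587.7, 192.8, 156.1]
ft_force: [-1.1, -1.2, 7.0]
grasp_force: 3.6
position: [587.7, 192.9, 156.0]
ft_force: [-5.6, -1.9, 14.7]
grasp_force: 7.5
```

```bash
python3 -m jog '[0,0,-0.3,0,0.74,0,0,-0.5,0,0.74,0,0,-0.5,0,0.74,0,0,0,0,0.74]'| grep -E 'pos|force'
python3 - <<'E'
from h import *
p,d,m=snap('side','s2')
bands(d,m,(589,189),30,((145,151),(168,215),))
q=cloud(d,m);n=np.hypot(q[...,0]-589,q[...,1]-189)<14
cv2.imwrite('pics/s2c.png',cv2.resize(p[80:200,210:330,::-1],None,fx=4,fy=4,interpolation=cv2.INTER_CUBIC))
E
```

```text
position: [588.0, 192.9, 181.9]
ft_force: [-0.2, 0.6, 0.3]
grasp_force: 0.0
145 34 mean [590.5 187.1 146.3] mid [590.7 186.1 147.7] [7.5 9.5] [-1.    0.09] [30.7 27.8  5.4]
  circle ((590.7694091796875, 188.1393280029297), 16.08457374572754)
168 245 mean [590.1 186.7 192.3] mid [590.  190.2 191.6] [ 5.9 15.9] [-0.95 -0.31] [51.3 35.5 46.6]
```

View pics/s2c.png

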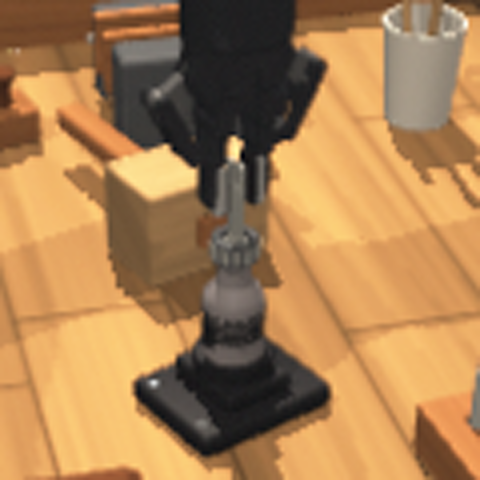

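The gouge shank stands between the open fingers (crop ≈(232,190)) with the collar up below it. Closing.

```bash
python3 -m jog '[0,-0.03,0,0,0.84,0,0,0,0,0.84,0,0,0,0,0.87,0,0,0,0,0.87,0,0,0,0,1,0,0,0,0,1,0,0,0,0,1]'| grep -E 'pos|force|gap'; python3 -m jog '[0,0,-0.1,0,1,0,0,-0.1,0,1]'| grep -E 'pos|force|gap'
```

```text
position: [587.0, 192.6, 180.2]
ft_force: [3.8, 1.7, -2.2]
finger_gap: 8.9
grasp_force: 58.4
position: [586.8, 192.6, 184.3]
ft_force: [4.4, 1.0, -3.9]
finger_gap: 9.3
grasp_force: 58.4
```

```bash
python3 -m jog '[0,0,-0.15,0,1,0,0,-0.15,0,1,0,0,0,0,1]'| grep -E 'pos|force|gap'; python3 -m jog '[0,0,-0.5,0,1,0,0,-0.7,0,1,0,0,-1,0,1,0,0,-1,0,1,0,0,0,0,1]'| grep -E 'pos|force|gap'
python3 - <<'E'
from h import *
p,d,m=snap('side','s3')
cv2.imwrite('pics/s3c.png',cv2.resize(p[40:190,190:340,::-1],None,fx=4,fy=4,interpolation=cv2.INTER_CUBIC))
E
```

```text
position: [586.6, 192.5, 190.9]
ft_force: [-0.3, -0.9, -1.7]
finger_gap: 8.8
grasp_force: 58.6
position: [587.8, 192.9, 258.1]
ft_force: [0.3, 0.2, 0.0]
finger_gap: 9.0
grasp_force: 58.6
```

View pics/s3c.png

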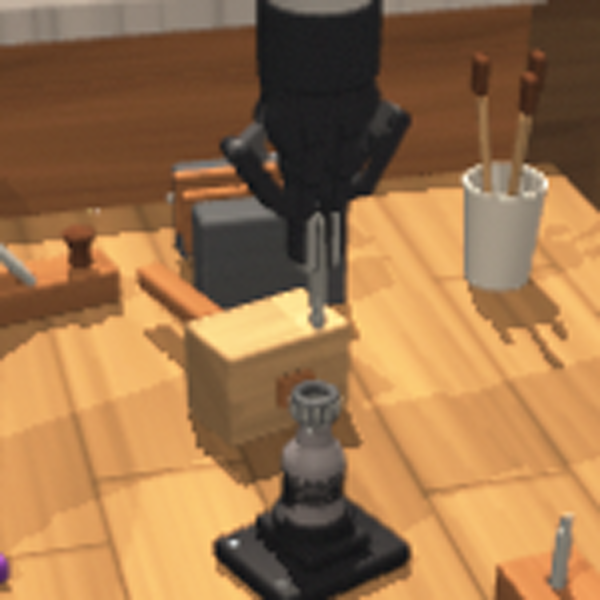

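The gouge hangs out of the chuck, foot at crop (318,325), and carver_a's collar is up again. Moving near carver_b.

```bash
python3 -m jog '[-0.98,-0.44,0,0,1,-0.98,-0.44,0,0,1,-0.98,-0.44,0,0,1,-0.98,-0.44,0,0,1,-0.98,-0.44,0,0,1,-0.98,-0.44,0,0,1,-0.98,-0.44,0,0,1,-0.98,-0.44,0,0,1,-0.98,-0.44,0,0,1,-0.98,-0.44,0,0,1,-0.98,-0.44,0,0,1,-0.98,-0.44,0,0,1,-0.98,-0.44,0,0,1,-0.98,-0.44,0,0,1,-0.98,-0.44,0,0,1,-0.98,-0.44,0,0,1,-0.98,-0.44,0,0,1,-0.98,-0.44,0,0,1,-0.98,-0.44,0,0,1,0,0,0,0,1]'
python3 - <<'E'
from h import *
s=ctrl.state();print(s['position'],s['ee_rot'])
p,d,m=snap('wrist','w4')
bands(d,m,(521,-172),30,((145.5,151),))
W=cloud(d,m);c=s['position']
for lo in range(186,232,6):
    k=(np.hypot(W[...,0]-c[0],W[...,1]-c[1])<25)&(W[...,2]>lo)&(W[...,2]<lo+6)&(d>0)
    if k.sum()>3: print(lo,k.sum(),W[k].mean(0).round(1),np.ptp(W[k],axis=0).round(1))
z=np.load('pics/s3.npz'); m={k:z[k] for k in('fx','fy','cx','cy','origin','attitude')}
o,D=ray(m,269.5,121.2);t=(192.9-o[1])/D[1];print('foot',o+D*t)
E
```

```text
time: 12.65
position: [529.9, -213.5, 253.4]
ee_rot: [-3.14, -0.001, 1.853]
ft_force: [0.5, 0.7, -1.0]
finger_gap: 9.1
grasp_force: 58.6
[ 529.89456686 -213.47136018  253.40981216] [-3.14032061e+00 -6.42342295e-04  1.85273225e+00]
145.5 917 mean [ 518.1 -171.2  147.4] mid [ 518.  -171.4  147.5] [9.6 9.7] [-0.6  0.8] [33.3 33.4  4. ]
  circle ((518.1000366210938, -171.4772491455078), 16.85602378845215)
192 11 [ 526.6 -210.2  197.4] [8.6 4.9 1.4]
198 91 [ 528.4 -210.2  202. ] [11.7  7.3  6. ]
204 27 [ 528.7 -210.6  204.5] [10.   5.7  1.3]
210 62 [ 528.  -209.9  213.2] [11.6  6.3  5.8]
216 65 [ 527.2 -209.8  219. ] [10.4  6.6  5.7]
222 73 [ 526.9 -209.8  225. ] [8.9 6.  5.9]
228 75 [ 526.7 -209.8  231. ] [8.8 5.  5.8]
foot [593.56499596 192.9        197.12617438]
```

View pics/w4.png

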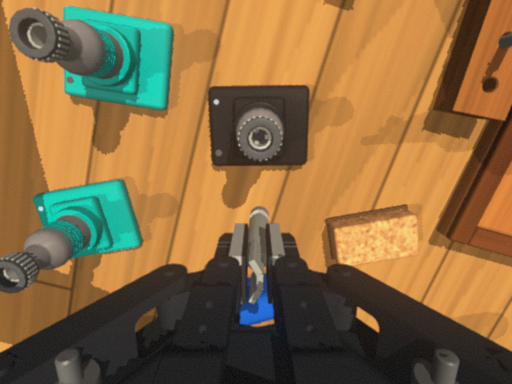

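The wrist view shows carver_b's collar at (260,135), circle centre (518.1,−171.5), radius 16.9 as expected, and the held gouge at (260,212) down to the blade at (255,290). Checking the gouge's tilt and foot offset.

Run:
```python
from h import *
z=np.load('pics/w4.npz'); m={k:z[k] for k in('fx','fy','cx','cy','origin','attitude')};d=z['d'];p=z['p']
W=cloud(d,m);ex=np.array([-.279,.960]);ey=np.array([.960,.279]);c=np.array([529.9,-213.5])
print('nadir',R(m).T@np.array([0,0,-1.]))
for y in range(206,262,4):
    k=[x for x in range(235,290) if 0<d[y,x]<260 and np.hypot(*(W[y,x,:2]-c))<25]
    g=cv2.cvtColor(p,cv2.COLOR_RGB2GRAY)[y,240:284]
    if k:
        q=W[y,k];r=q[:,:2]-c
        print(y,k[0],k[-1],'z',q[:,2].min().round(),q[:,2].max().round(),'ty',(r@ey).min().round(1),(r@ey).max().round(1),'tx',(r@ex).max().round(1),' '.join(map(str,g[::2])))
```

```text
nadir [ 0.00142077  0.27123881 -0.96251103]
206 257 261 z 197.0 198.0 ty -1.8 0.8 tx 5.4 142 182 183 178 176 173 172 169 144 131 130 148 163 168 164 161 162 149 112 121 151 147
210 251 266 z 198.0 204.0 ty -5.8 4.0 tx 5.0 178 181 183 178 175 165 99 135 189 190 174 164 127 119 161 164 164 130 110 143 150 150
214 250 267 z 202.0 213.0 ty -6.4 4.6 tx 5.7 181 183 179 175 172 161 186 158 126 122 126 140 175 174 140 166 145 107 134 150 152 152
218 250 268 z 204.0 219.0 ty -6.1 5.2 tx 5.5 180 179 176 174 174 117 101 112 123 124 126 127 127 138 171 157 115 123 148 150 150 152
222 249 268 z 212.0 225.0 ty -6.6 4.9 tx 5.3 178 173 171 166 163 96 110 111 119 124 124 130 130 121 134 130 110 138 148 148 152 152
226 235 279 z 223.0 248.0 ty -12.6 9.0 tx 12.5 131 134 91 47 102 97 103 114 124 121 115 124 127 61 58 126 132 131 130 133 146 153
230 235 279 z 228.0 252.0 ty -12.3 8.7 tx 12.4 131 131 78 50 69 94 106 116 122 121 78 82 78 51 50 123 131 129 126 126 143 151
234 235 289 z 235.0 257.0 ty -12.0 14.1 tx 12.4 130 127 66 48 72 101 108 120 126 119 76 82 80 48 48 95 130 129 129 131 120 54
238 235 289 z 241.0 261.0 ty -11.7 13.5 tx 12.6 130 121 49 44 77 102 111 117 125 131 86 79 81 47 47 82 128 129 128 129 129 73
242 235 289 z 246.0 265.0 ty -11.5 13.0 tx 12.4 132 109 46 49 73 84 104 113 120 126 90 78 81 51 45 66 130 129 129 128 128 111
246 235 289 z 250.0 269.0 ty -11.1 12.7 tx 12.7 129 83 47 45 69 92 106 116 123 117 108 76 79 57 43 56 123 129 128 128 130 124
250 235 289 z 254.0 273.0 ty -10.9 12.1 tx 12.6 131 72 44 49 68 102 104 122 122 122 110 81 79 61 42 46 121 130 130 129 130 129
254 235 289 z 255.0 276.0 ty -10.6 11.8 tx 12.7 122 58 43 47 76 100 109 126 122 120 115 98 86 70 40 39 92 128 127 97 92 118
258 235 289 z 257.0 283.0 ty -10.3 10.0 tx 14.8 188 82 61 49 78 106 109 122 122 121 115 79 89 73 53 65 110 137 133 80 48 43
```

Shank is upright in the grip, foot ≈61 mm below the TCP and about on the centre line. Need 44 mm in tool x and 1 mm in tool y, then down.

```bash
python3 -m jog '[0.74,0.02,0,0,1,0.74,0.02,0,0,1,0.725,0.01,0,0,1,0,0,0,0,1,0,0,0,0,1]'| grep -E 'pos|force|rot'; python3 -m jog '[0,0,0.6,0,1,0,0,0.6,0,1,0,0,0.4,0,1,0,0,0,0,1,0,0,0,0,1]'| grep -E 'pos|force'
```

```text
position: [519.3, -168.3, 254.6]
ee_rot: [3.141, 0.0, 1.856]
ft_force: [-0.2, -0.2, -0.1]
grasp_force: 58.6
position: [519.2, -169.3, 222.0]
ft_force: [0.1, 0.2, -0.6]
grasp_force: 58.6
```

```bash
python3 -m jog '[-0.05,-0.04,0,0,1,0,0,0,0,1]'| grep -E 'pos|force'; python3 -m jog '[0,0,0.3,0,1,0,0,0.3,0,1,0,0,0,0,1]'| grep -E 'pos|force'; python3 -m jog '[0,0,0.2,0,1,0,0,0.2,0,1,0,0,0,0,1]'| grep -E 'pos|force'
python3 - <<'E'
from h import *
p,d,m=snap('side','s5')
cv2.imwrite('pics/s5c.png',cv2.resize(p[140:290,210:360,::-1],None,fx=4,fy=4,interpolation=cv2.INTER_CUBIC))
E
```

```text
position: [518.9, -170.6, 222.7]
ft_force: [-0.5, 0.5, -0.3]
grasp_force: 58.6
position: [518.3, -170.1, 209.2]
ft_force: [1.2, 0.5, 0.1]
grasp_force: 58.6
position: [518.5, -170.2, 201.7]
ft_force: [-0.7, 0.4, -0.4]
grasp_force: 58.6
```

View pics/s5c.png

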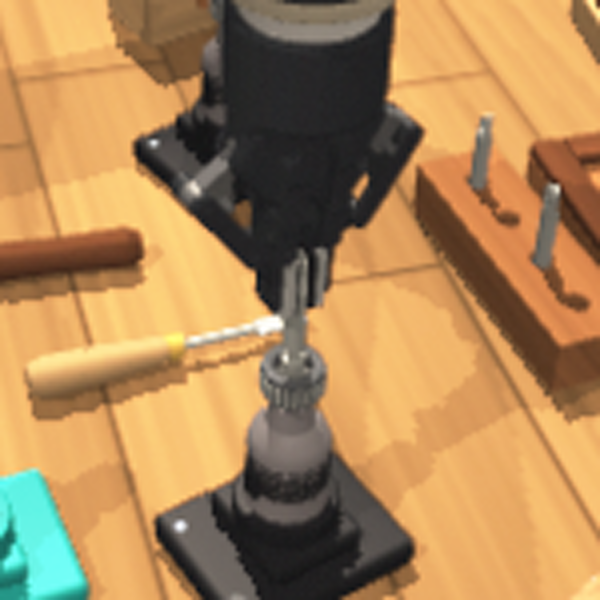

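The shank's foot is inside carver_b's collar ring, centred (crop (293,362)). Continuing in small steps by feel.

```bash
python3 -m jog '[0,0,0.1,0,1,0,0,0.1,0,1,0,0,0,0,1]'| grep -E 'pos|ft'; python3 -m jog '[0,0,0.1,0,1,0,0,0,0,1]'| grep -E 'pos|ft';python3 -m jog '[0,0,0.1,0,1,0,0,0,0,1]'| grep -E 'pos|ft'
```

```text
position: [518.7, -170.3, 198.1]
ft_force: [-0.2, 0.3, -1.5]
position: [518.7, -170.3, 196.1]
ft_force: [0.6, 0.5, -0.5]
position: [518.7, -170.3, 194.1]
ft_force: [0.8, 0.9, -1.6]
```

Now inside the bore with no side load.

```bash
python3 -m jog '[0,0,0.1,0,1,0,0,0,0,1]'| grep -E 'pos|ft';python3 -m jog '[0,0,0.1,0,1,0,0,0,0,1]'| grep -E 'pos|ft';python3 -m jog '[0,0,0.1,0,1,0,0,0,0,1]'| grep -E 'pos|ft';python3 -m jog '[0,0,0.1,0,1,0,0,0,0,1]'| grep -E 'pos|ft'
```

```text
position: [518.7, -170.3, 192.0]
ft_force: [-0.1, 0.1, -0.6]
position: [518.7, -170.3, 190.0]
ft_force: [1.0, 0.4, -0.2]
position: [518.7, -170.3, 188.1]
ft_force: [-0.5, -0.4, -0.3]
position: [518.9, -170.5, 186.5]
ft_force: [0.4, -0.4, 3.3]
```

```bash
python3 -m jog '[0,0,0.1,0,1,0,0,0,0,1]'| grep -E 'pos|ft';python3 -m jog '[0,0,0.1,0,1,0,0,0,0,1]'| grep -E 'pos|ft';python3 -m jog '[0,0,0.1,0,1,0,0,0,0,1]'| grep -E 'pos|ft'
```

```text
position: [519.1, -170.6, 185.0]
ft_force: [-1.8, -0.1, 6.4]
position: [518.9, -170.4, 182.3]
ft_force: [-0.4, -0.7, -1.3]
position: [518.7, -170.3, 179.9]
ft_force: [1.5, -0.7, -1.4]
```

```bash
python3 -m jog '[0,0,0.1,0,1,0,0,0,0,1]'| grep -E 'pos|ft';python3 -m jog '[0,0,0.1,0,1,0,0,0,0,1]'| grep -E 'pos|ft';python3 -m jog '[0,0,0.1,0,1,0,0,0,0,1]'| grep -E 'pos|ft'
```

```text
position: [518.7, -170.3, 178.0]
ft_force: [0.7, -1.2, -0.7]
position: [518.8, -170.3, 176.0]
ft_force: [1.0, -1.3, -0.4]
position: [518.8, -170.3, 174.1]
ft_force: [-0.1, -0.1, 3.2]
```

```bash
python3 -m jog '[0,0,0.05,0,1,0,0,0,0,1]'| grep -E 'pos|ft';python3 -m jog '[0,0,0.05,0,1,0,0,0,0,1]'| grep -E 'pos|ft'
```

```text
position: [518.8, -170.3, 173.2]
ft_force: [0.3, -0.2, 2.4]
position: [519.0, -170.5, 173.0]
ft_force: [-1.8, -0.8, 9.4]
```

Run:
```python
from h import *
s=ctrl.state();print(s['ft_force'],s['position'])
for n,c0 in(('side',(521.5,-175)),('scene',(523,-173))):
    p,d,m=snap(n,n+'6'); W=cloud(d,m); z=np.load(f'pics/{n}0.npz'); W0=cloud(z['d'],m)
    for nm,w in(('now',W),('before',W0)):
        k=(np.hypot(w[...,0]-c0[0],w[...,1]-c0[1])<21)&(w[...,2]>138)&(w[...,2]<152)
        r=np.hypot(w[...,0]-c0[0],w[...,1]-c0[1]); k&=(r>9)
        print(n,nm,np.percentile(w[k][:,2],[50,75,90,97]).round(1),k.sum())
p=np.load('pics/side6.npz')['p']
cv2.imwrite('pics/s6c.png',cv2.resize(p[160:290,210:360,::-1],None,fx=4,fy=4,interpolation=cv2.INTER_CUBIC))
```

```text
[-1.82441198 -0.82922405  9.37613837] [ 519.03250758 -170.53972504  172.9680791 ]
side now [146.1 147.9 148.8 149.2] 136
side before [146.5 148.1 148.8 149.3] 191
scene now [146.5 148.8 149.5 150.3] 83
scene before [146.5 148.4 149.3 150. ] 112
```

View pics/s6c.png

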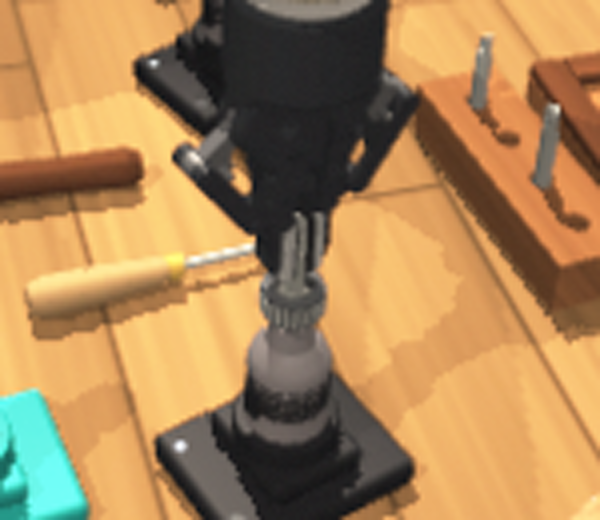

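Collar B reads as fully up. A gentle pull will show whether the gouge is locked.

```bash
python3 -m jog '[0,0,-0.1,0,1,0,0,0,0,1]'| grep -E 'pos|ft';python3 -m jog '[0,0,-0.05,0,1,0,0,0,0,1]'| grep -E 'pos|ft'
```

```text
position: [518.8, -170.3, 174.5]
ft_force: [-1.0, 0.1, 3.6]
position: [518.6, -170.2, 174.9]
ft_force: [0.8, -0.1, -1.7]
```

```bash
python3 -m jog '[0,0,-0.05,0,1,0,0,0,0,1]'| grep -E 'pos|ft'
```

```text
position: [518.3, -170.1, 175.3]
ft_force: [2.8, -1.3, -12.7]
```

It holds upward at 174.7 with −12.7 N while the floor was at 173.0. Exactly the 1.5 mm expected, so it is locked. Relaxing, releasing and retreating.

```bash
python3 -m jog '[0,0,0.05,0,1,0,0,0,0,0.74,0,0,0,0,0.6,0,0,0,0,0.6,0,0,0,0,0.6,0,0,-0.5,0,0.6,0,0,-1,0,0.6,0,0,-1,0,0.6,0,0,-1,0,0.6,0,0,-1,0,0.6,0,0,0,0,0.6,0,0,0,0,0.6]'
python3 - <<'E'
from h import *
p,d,m=snap('wrist','w7')
bands(d,m,(518,-171),30,((145.5,151),(180,215)))
p,d,m=snap('side','s7')
W=cloud(d,m);k=(np.hypot(W[...,0]-521,W[...,1]+174)<20)&(W[...,2]>150)
print('gouge top',W[k][:,2].max(),'expected ~',148-33.5+83,'-/+ shift')
for c0 in((521.5,-175),(590,187)):
    r=np.hypot(W[...,0]-c0[0],W[...,1]-c0[1]);k=(r>9)&(r<21)&(W[...,2]>138)&(W[...,2]<152);print(np.percentile(W[k][:,2],[50,90]))
E
```

```text
time: 19.55
position: [518.7, -170.3, 265.5]
ee_rot: [3.141, 0.0, 1.855]
ft_force: [0.0, -0.6, -0.3]
finger_gap: 33.6
grasp_force: 0.0
145.5 640 mean [ 517.4 -168.8  147.4] mid [ 518.  -171.4  148. ] [ 8.7 10.1] [-0.98 -0.19] [33.1 33.6  5. ]
  circle ((517.91552734375, -171.4064483642578), 16.867938995361328)
180 238 mean [ 516.7 -170.3  191.5] mid [ 516.4 -171.6  188.8] [1.8 6.2] [-0.25  0.97] [ 9.1 20.2 17.6]
gouge top 560.0032672139237 expected ~ 197.5 -/+ shift
[146.81653702 148.77152617]
[147.43341897 148.93916231]
```

The gouge stands upright on the axis at depth ≈34 mm, with both collars up and the arm clear.

```bash
python3 -c "
from plant import ctrl
print(ctrl.hand_in())"
```

```text
the job is handed in; nothing more can be done
None
```

The gouge is out of carver_a and locked fully home in carver_b: it held against a gentle pull, both collars read as up, and I handed the job in at about 20 s with the arm clear; the hand-in returned no verdict.

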